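# Spring the larger drying cupboard's hook and swing its door wide

### The arm

A 6-joint arm with a two-finger parallel gripper is mounted at the origin on the work surface. World frame = base frame: x ahead of the robot, y to its left, z up, the work surface at z = 0. Lengths are in m, angles in rad, forces in N, time in s.
With the tool pointing down it reaches from about 0.375 to 0.9 m from the base axis. Payload 3.1 kg.
Tool frame: the origin (TCP) lies on the centre line of the jaws, within the pads' length; the fingertips stand 25 mm ahead of it and the grasp point (between the pads) lies 6 mm ahead of it (manip.tips_ahead is the distance from the TCP to the fingertips, in m); z points along the fingers, y is the direction in which the jaws open and shut (so a half turn about z gives the same grasp; the last joint's range is limited). The gripper opens to 85 mm and grips with 20 to 120 N. Pads are 22 mm wide; open, the fingers measure 114 mm over their backs; the gripper's body (76 mm by 85 mm) begins 54 mm behind the grasp point. The pads swing forward as they close: fully open they stand 13 mm farther back than shut.
Start: joints at [1.06, 0.527, 1.433, -0, 1.181, -0.178], TCP at [0.204, 0.591, 0.227] pointing down, gripper open.
Joint ranges: [-3.08, 3.08], [-0.75, 2.2], [0.22, 2.44], [-1.43, 4.57], [0, 2.65], [-2.85, 2.85]. Speed limits (rad/s): [2.79, 2.79, 3.14, 3.14, 3.14, 3.14].

### API

Orientations are given as a unit quaternion [x, y, z, w].
In Python, from station import manip gives the robot as it stands.
- The arm moves only by the tool play_rows, never from a script. Its argument "steps" is a list that holds one entry, the list of rows, each a list of 6 numbers: the shift along the tool's x, y, z in m, then the turn, a rotation vector about the tool's x, y, z in degrees. In form: [[[x, y, z, rx, ry, rz], ...]]. A call has 1 to 10 rows; each row shifts and turns the commanded pose from where the row before left it, along the tool's axes as they then stand; what a row does not reach is not made up. A row lasts 1/8 s, in which the tool goes at most 62.5 mm and 10.7 degrees, less where a joint would pass 70% of its speed; a pose out of reach is approached as far as the arm can. A call is refused whole if a number of a shift passes 0.0625 or a number of a turn 10.7, either way. A call with a gripper value outside its range is refused whole. "fingers" is the opening, from 0 (shut) to 1 (fully open), set as the call begins (left out, the last holds). The fingers move at their own pace and stop on an object; "squeeze" is the grip in N (left out, the last holds). Time passes only in rows, so rows that do not move let the fingers close. It gives the time, the measured TCP pose, the force and the opening at its end, in the units of the state.
- manip.sense(): the state, without advancing time (a new reading comes with each control period).
- manip.snapshot(name): name is "scene" or "top" or "wrist"; returns a dict with "img" (384x512x3 uint8, red, green, blue), "K" (3x3 intrinsics, pixels), "world_from_camera" (4x4, takes a point from camera to world coordinates). Camera axes: x right, y down, z forward; pixel columns grow to the right and rows downward; lengths in m; the calibration is good to about 2 mm. A picture is of the moment at which its call begins. There is no depth.
- manip.sign_off(): hands the job in, once; it reports no verdict.
Trained networks look in a picture, given as the dict that the camera call returned (one of the last four; its "shot" number tells which), for a name from the list of things; names that differ only in an ending like _2 or _b are one class to them, and where a whole thing is asked for, a point or a joint stands for the part that bears it (a point fixed in the world has none). Each returns a list of dicts, best first, with "score" (0 to 1); they miss things now and then, are a little off and sometimes report something else, mostly with a low value. They report only what shows in the picture. A call takes as long as a camera call. They do not tell look-alikes from the thing itself.
- manip.regions_of(label, picture): "pixels" (384x512 bool, what is visible of it) and "rect" ([left, top, right, bottom] in pixels, round what is visible of it).
- manip.pinpoint(label, picture): "point" ([column, row] in pixels: a listed point, or the origin of a listed thing).
The state is a dict: "t": time; "q": joint angles; "qd": joint speeds; "tau": joint torques, N m; "tcp_pos": TCP position; "tool_rot": TCP orientation; "force": force on the tool from outside, world axes, zero at the start; "ft_torque": the same for the moment, N m; "finger_gap": opening from 0.0 (shut) to 1.0 (fully open).
Only numpy, scipy, OpenCV 4.12 (cv2) and the standard library are available. Lean on these libraries where they do the work, as an engineer would, in place of code of your own. Each camera call takes 0.05 s, during which the arm holds its last target.

### The job

Open the larger of the two pine drying cupboards: its door stands ajar, held by a sprung iron hook that you reach from above through the gap. Press the hook down and, keeping it down, draw the door outwards off its catch; swing that door wide open, roughly square to the cupboard's front, and leave it standing there. Leave the smaller cupboard caught ajar on its own hook, as it is.

Things in the scene. Friction and masses are not known exactly. Their poses are not given: they have to be found in the camera images.
- big_cupboard: Larger pine cupboard, fixed, 160 deep (x) x 200 wide (y) x 150 high mm. Origin: centre of its underside, z up. Its open front is the plane x = -80 mm and faces -x, towards the robot, give or take some yaw. Door hinge axis: vertical at x = -80, y = +94 mm. A loose blue doll lid (58 high, 54 wide) stands on the back half of its top.
- big_hook_pad (a point): Where to press the larger cupboard's hook: top of its flat iron arm (24 wide, 28 mm below the cupboard's top), 30 mm from the door. Turns with the door: x square to it, into the cupboard; y to the hinge, 140 mm off; z up. The arm runs along x from a 6 mm guide on the door to an upturned barb 15 mm high, 65 mm from the door. Gap here, caught: about 55 mm from cupboard front to door, open above.
- big_hook (a joint): How far the larger cupboard's hook, which rides on the door, is pressed straight down, in m: 0 up, 0.018 fully down; its spring pushes back with 4 N at the top, 8 N at the bottom. From about 0.009 the barb passes under the 6 mm thick keeper strip behind the cupboard's front edge. Kept down until the door has come out 25 mm at the hook it stays free; let up sooner it catches again.
- big_door (a joint): Opening of the larger door, rad: 0 shut, 0.38 caught ajar, 1.57 square to the front. 10 mm thick, 188 long, top level with the cupboard's, inner face on the hinge axis. Fingers resting on the hook hold or carry the door by friction. Let go once free, a spring swings it to about 0.65; beyond that push it (0.15 N m): it stays where left up to about 1.35, and returns to that from further.
- small_door (a joint): Opening of the smaller cupboard's door in rad: about 0.47 while caught ajar on its own hook. That cupboard is 140 deep x 150 wide x 110 high mm, has the same sort of hook and stands beside the larger one, to its left or right.
Not all that is in view belongs to the job. What is shaped like the part that bears small_door but purple is not meant.

How it is judged:
By the outcome, as a careful person would: the job done as asked, in the order asked, and still so for the second after the job is handed in, with the robot touching nothing.
It also fails if it takes over 34 s, if anything falls off the work surface, if the arm or the gripper's body presses on something with over 40 N, if the wrist force passes 120 N, or if a joint passes its speed limit or range.

## Working session

There is one attempt and no reset: what is moved stays moved. The work goes in short steps, Python scripts to look and compute and a tool call to move; the robot and the scene stay as the last step left them, time stands still between calls to the robot, and variables do not carry over. Pictures are saved under pics/ and viewed, and the job is handed in when it is done.

Besides the shell and the picture viewer there is one more tool, called after "Call:" as name([rows], argument=value, ...), one row to a line, values as JSON. play_rows: Moves the arm, as the interface text tells. Its arguments: {"type":"object","properties":{"steps":{"type":"array"},"fingers":{"type":"number"},"squeeze":{"type":"number"}},"required":["steps"]}

```bash
ls; mkdir -p pics; cat > h.py <<'E'
import numpy as np, cv2
from station import manip
def save(d,n): cv2.imwrite('pics/'+n+'.png', d['img'][:,:,::-1])
def ray(d,p):
    K=np.array(d['K']);T=np.array(d['world_from_camera'])
    v=np.linalg.inv(K)@np.array([p[0],p[1],1.]);v=T[:3,:3]@v
    return T[:3,3],v
def atz(d,p,z):
    o,v=ray(d,p);return o+v*(z-o[2])/v[2]
def proj(d,X):
    K=np.array(d['K']);T=np.linalg.inv(np.array(d['world_from_camera']))
    c=T[:3,:3]@np.array(X)+T[:3,3];u=K@c;return u[:2]/u[2]
E
python3 - <<'E'
from h import *
for n in ['scene','top']:
    d=manip.snapshot(n);save(d,n+'0')
    for l in ['big_cupboard','big_hook_pad','big_hook','big_door','small_door']:
        try:
            r=manip.regions_of(l,d); print(n,l,[(round(a['score'],2),a['rect']) for a in r])
        except Exception as e: print(n,l,e)
    print(n,'pt',[(round(a['score'],2),a['point']) for a in manip.pinpoint('big_hook_pad',d)])
    print(n,'org',[(round(a['score'],2),a['point']) for a in manip.pinpoint('big_cupboard',d)])
print(manip.sense())
E
```

```text
pics
scene big_cupboard [(0.91, [227.4, 67.2, 331.4, 175.3])]
scene big_hook_pad [(0.49, [238.8, 129.9, 267.7, 133.7]), (0.3, [224.9, 65.6, 329.9, 175.1])]
scene big_hook [(0.61, [241.4, 125.4, 264.5, 139.4])]
scene big_door [(0.64, [224.5, 85.1, 265.0, 175.6])]
scene small_door [(0.75, [175.4, 250.0, 225.3, 321.9]), (0.58, [307.8, 186.2, 348.0, 267.0])]
scene pt []
scene org [(0.94, [278.5, 139.9])]
top big_cupboard [(0.82, [133.0, 81.3, 224.1, 188.1])]
top big_hook_pad [(0.7, [189.1, 151.2, 203.6, 170.3])]
top big_hook [(0.72, [186.9, 151.0, 202.9, 170.5])]
top big_door [(0.59, [133.2, 142.8, 209.2, 187.6])]
top small_door [(0.75, [271.8, 147.0, 324.2, 183.4]), (0.53, [266.6, 268.0, 323.4, 277.6])]
top pt [(0.69, [196.7, 160.4])]
top org [(0.76, [184.0, 132.6])]
{'t': 0.8, 'q': array([ 1.06049693e+00,  5.27469904e-01,  1.43269863e+00,  1.86580585e-05,
        1.18136672e+00, -1.78522315e-01]), 'qd': array([-2.26815876e-03,  7.78123945e-04, -8.79831469e-04, -2.20930156e-04,
       -7.55454308e-05, -1.27181069e-03]), 'tau': array([-1.14482336e-03, -4.42258501e+01, -1.78413802e+01, -3.67849643e-04,
        7.03450896e-04, -8.21466926e-06]), 'tcp_pos': array([0.20355283, 0.59091377, 0.22702935]), 'tool_rot': array([1.65132233e-01, 9.86271436e-01, 2.99276938e-05, 1.56620101e-06]), 'force': array([-0.36012599,  0.01740172,  0.71554655]), 'ft_torque': array([-0.00774242,  0.05944458,  0.01645307]), 'finger_gap': 1.0061771056306632}
```

View pics/scene0.png

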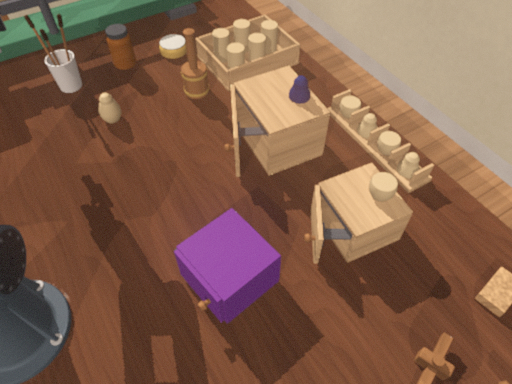

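View pics/top0.png

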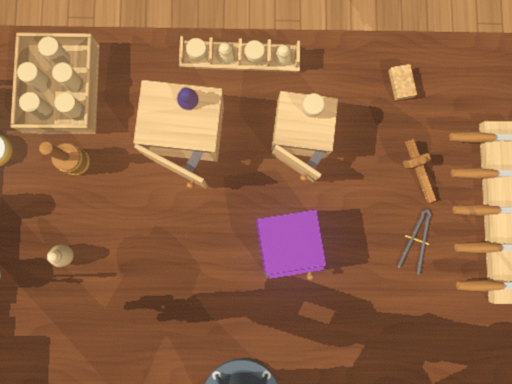

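```bash
python3 - <<'E'
from h import *
d=manip.snapshot('top')
np.savez('top.npz',img=d['img'],K=d['K'],world_from_camera=d['world_from_camera'])
print(d['K'],d['world_from_camera'])
c=d['img'][65:200,115:235];cv2.imwrite('pics/topc.png',cv2.resize(c,None,fx=4.4,fy=4.4,interpolation=cv2.INTER_CUBIC)[:,:,::-1])
for p in [(141,81),(222,88),(134,148),(216,160),(206,186)]: print(p,atz(d,p,.15).round(3))
print(atz(d,(196.7,160.4),.122))
print(manip.pinpoint('big_hook_pad',d))
E
```

```text
[[437.96058679   0.         247.02871935]
 [  0.         437.96058679 187.14411695]
 [  0.           0.           1.        ]] [[ 0.00306809 -0.99444655  0.10519813  0.43275418]
 [-0.99969503 -0.00562791 -0.02404512  0.01571604]
 [ 0.02450364 -0.10509228 -0.99416054  1.20890792]
 [ 0.          0.          0.          1.        ]]
(141, 81) [0.808 0.254 0.15 ]
(222, 88) [0.793 0.053 0.15 ]
(134, 148) [0.639 0.266 0.15 ]
(216, 160) [0.611 0.066 0.15 ]
(206, 186) [0.547 0.09  0.15 ]
[0.61443044 0.11576442 0.122     ]
[{'point': [195.7, 159.5], 'score': 0.54}]
```

View pics/topc.png

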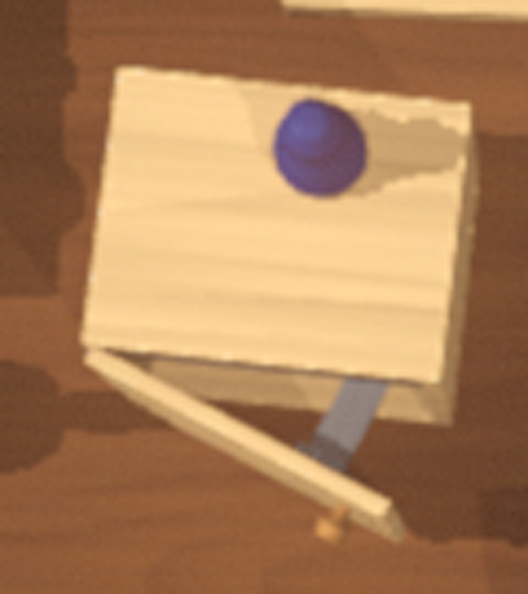

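```bash
cat > geo.py <<'E'
from h import *
d=dict(np.load('top.npz'))
px=[(141.8,80.5),(221.8,88.4),(215,151.8),(134.1,143)]
W=np.array([atz(d,p,.15)[:2] for p in px])
L=np.array([(80,100),(80,-100),(-80,-100),(-80,100)])/1000
lc=L.mean(0);wc=W.mean(0)
H=(L-lc).T@(W-wc);U,S,V=np.linalg.svd(H);R=V.T@U.T
yaw=np.arctan2(R[1,0],R[0,0]);o=wc-R@lc
def c2w(p): return R@np.array(p)+o
hinge=c2w((-.08,.094))
def door(th):
    # dir along door from hinge, inward normal (into cupboard)
    e=R@np.array([-np.sin(th),-np.cos(th)]); n=R@np.array([np.cos(th),-np.sin(th)])
    return e,n
def pad(th,r=.140,n_=.03):
    e,n=door(th); return hinge+e*r+n*n_
E
python3 - <<'E'
from geo import *
print(W,(L@R.T+o-W)*1000,np.degrees(yaw),o,hinge)
for th in (.34,.38,.42):
    e,n=door(th);p=pad(th);print(th,p,np.degrees(np.arctan2(n[1],n[0])),proj(d,[*p,.122]), 'tip',proj(d,[*(hinge+e*.188),.15]),proj(d,[*(hinge+e*.188-n*.01),.15]),'barb',proj(d,[*pad(th,n_=.065),.13]))
E
```

```text
[[0.809403   0.25208911]
 [0.7914693  0.05364453]
 [0.63138122 0.0688166 ]
 [0.65166525 0.26634756]] [[ 0.6740934   0.12258296]
 [-0.30391841 -0.53669631]
 [ 0.50106962 -0.57939355]
 [-0.87124462  0.99350691]] -5.425913011755016 [0.72097969 0.16022445] [0.65022665 0.26136795]
0.34 [0.61847717 0.1217543 ] -24.906478046203002 [194.32842862 158.78758982] tip [205.66205214 176.18129921] [203.87730613 179.87186228] barb [200.14348478 145.72750581]
0.38 [0.61291951 0.12313562] -27.198309226726295 [193.74060005 160.9751417 ] tip [204.26473741 178.92898343] [202.32999932 182.55229317] barb [200.05835581 148.16287328]
0.42 [0.60742153 0.12473808] -29.490140407249587 [193.06391331 163.14097296] tip [202.75576733 181.62389428] [200.67385284 185.17391223] barb [199.87399865 150.59648828]
```

```bash
python3 - <<'E'
from geo import *
from scipy.spatial.transform import Rotation as Ro
s=manip.sense();M=Ro.from_quat(s['tool_rot']).as_matrix()
print(manip.tips_ahead)
D=np.array([*pad(.38),.25])-s['tcp_pos'];print(D,M.T@D)
x=M[:,0];print('toolx ang',np.degrees(np.arctan2(x[1],x[0])))
for th in (.38,.6,1,1.4):print(th,pad(th))
E
```

```text
0.025
[ 0.4093683  -0.46776484  0.02295751] [-0.53940895 -0.30890854 -0.02295409]
toolx ang 160.98999678473322
0.38 [0.61291951 0.12313562]
0.6 [0.58365232 0.13460889]
1 [0.53954533 0.17054039]
1.4 [0.51291249 0.22081157]
```

Call:
play_rows([
  [[0,0,-0.03,0,0,0],[-0.03,-0.016,-0.03,0,0,0],[-0.04,-0.023,0,0,0,0],[-0.04,-0.023,0,0,0,0],[-0.04,-0.023,0,0,0,0],[-0.04,-0.023,0,0,0,0],[-0.04,-0.023,0,0,0,0],[-0.04,-0.023,0,0,0,0],[-0.04,-0.023,0,0,0,0],[-0.04,-0.023,0,0,0,0]],
], fingers=0, squeeze=20)

```text
t: 2.15
tcp_pos: [0.4702, 0.2866, 0.2872]
tool_rot: [0.165, 0.986, 0.0, 0.0]
force: [-0.1, 0.5, 0.0]
finger_gap: 0.004
```

Call:
play_rows([
  [[-0.04,-0.023,0,0,0,0],[-0.04,-0.023,0,0,0,0],[-0.04,-0.023,0,0,0,0],[-0.04,-0.023,0,0,0,0],[-0.029,-0.017,0,0,0,0],[0,0,0,0,0,8.2],[0,0,0,0,0,0]],
])

```text
t: 3.02
tcp_pos: [0.6126, 0.1227, 0.2868]
tool_rot: [0.235, 0.972, -0.0, -0.0]
force: [-0.9, -0.3, -0.3]
finger_gap: -0.001
```

```bash
cat > st.py <<'E'
from geo import *
from scipy.spatial.transform import Rotation as Ro
import sys
s=manip.sense();M=Ro.from_quat(s['tool_rot']).as_matrix()
for k in ('t','q','tcp_pos','force','finger_gap'):print(k,np.round(s[k],4))
x=M[:,0];print('toolx ang',np.degrees(np.arctan2(x[1],x[0])),'z',M[:,2].round(4))
th=float(sys.argv[1]);D=np.array([*pad(th),.147])-s['tcp_pos'];print('to pad(tool, tips at pad)',M.T@D)
E
python3 st.py .38
python3 - <<'E'
from geo import *
w=manip.snapshot('wrist');save(w,'wrist1')
print('wrist',[(round(a['score'],2),a['point'],proj(w,[*pad(.38),.122])) for a in manip.pinpoint('big_hook_pad',w)])
t=manip.snapshot('top');save(t,'top1')
w=manip.snapshot('scene');c=w['img'][40:200,190:360];cv2.imwrite('pics/sc1.png',cv2.resize(c,None,fx=3.5,fy=3.5)[:,:,::-1])
E
```

```text
t 3.025
q [ 1.9000e-02  4.6890e-01  1.3618e+00  1.0000e-04  1.3114e+00 -1.0776e+00]
tcp_pos [0.6126 0.1227 0.2868]
force [-0.9362 -0.2696 -0.2814]
finger_gap -0.0007
toolx ang 152.8329992175062 z [-5.e-04  1.e-04 -1.e+00]
to pad(tool, tips at pad) [-0.00018832  0.00054751  0.13977924]
wrist [(0.86, [257.1, 172.9], array([253.13174223, 170.03377837]))]
```

View pics/wrist1.png

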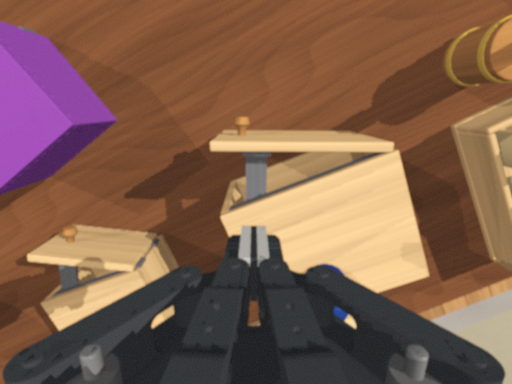

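View pics/sc1.png

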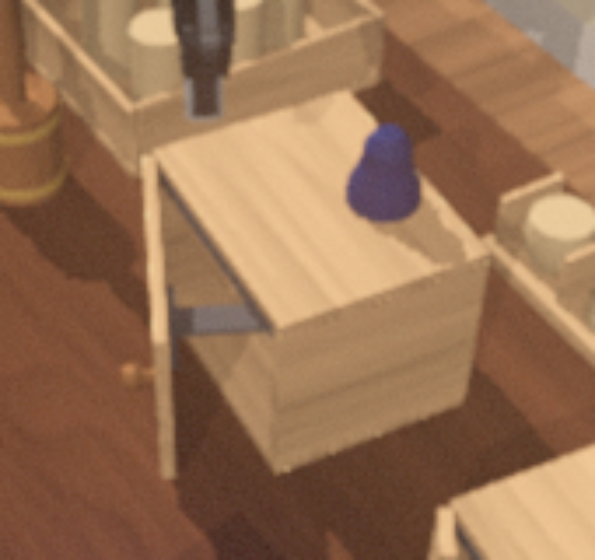

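Call:
play_rows([
  [[0,0,0.03,0,0,0],[0,0,0.03,0,0,0],[0,0,0.03,0,0,0],[0,0,0.02,0,0,0],[0,0,0.01,0,0,0],[0,0,0.01,0,0,0],[0,0,0.005,0,0,0],[0,0,0,0,0,0]],
])

```text
t: 4.22
tcp_pos: [0.6126, 0.1232, 0.1521]
tool_rot: [0.235, 0.972, 0.0, 0.0]
force: [0.3, -0.0, -0.5]
finger_gap: 0.001
```

```bash
python3 st.py .38
python3 - <<'E'
from geo import *
w=manip.snapshot('wrist');save(w,'wrist2')
w=manip.snapshot('scene');c=w['img'][40:200,190:360];cv2.imwrite('pics/sc2.png',cv2.resize(c,None,fx=3.5,fy=3.5)[:,:,::-1])
E
```

```text
t 4.225
q [ 0.0199  0.6157  1.5019 -0.      1.0239 -1.0761]
tcp_pos [0.6126 0.1232 0.1521]
force [ 0.29   -0.0419 -0.4895]
finger_gap 0.0007
toolx ang 152.79782639607845 z [ 1.e-04 -0.e+00 -1.e+00]
to pad(tool, tips at pad) [-3.44009253e-04  9.84461814e-05  5.12162486e-03]
```

View pics/wrist2.png

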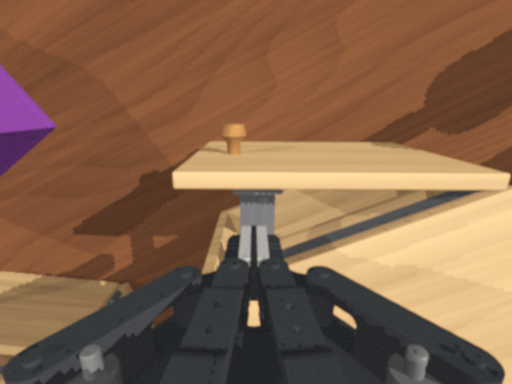

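View pics/sc2.png

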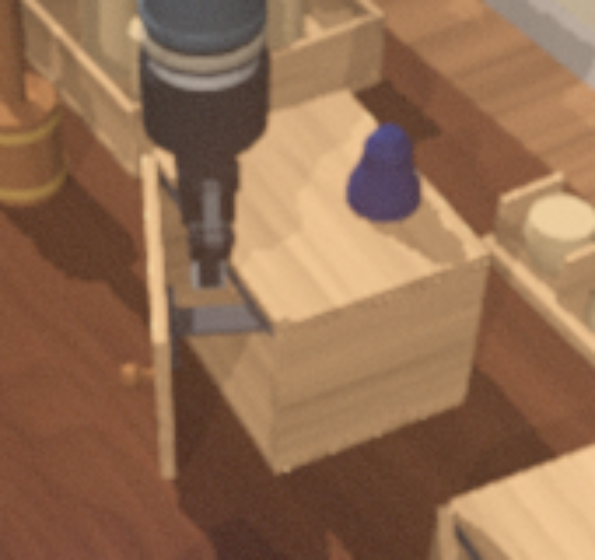

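Call:
play_rows([
  [[0,0,0.003,0,0,0],[0,0,0.003,0,0,0],[0,0,0.003,0,0,0],[0,0,0,0,0,0]],
])

```text
t: 4.82
tcp_pos: [0.6122, 0.1231, 0.1426]
tool_rot: [0.235, 0.972, -0.0, -0.0]
force: [0.5, 0.2, -1.8]
finger_gap: 0.005
```

Call:
play_rows([
  [[0,0,0.003,0,0,0],[0,0,0.003,0,0,0],[0,0,0.003,0,0,0],[0,0,0,0,0,0],[0,0,0,0,0,0]],
])

```text
t: 5.45
tcp_pos: [0.6125, 0.1232, 0.134]
tool_rot: [0.235, 0.972, 0.0, 0.0]
force: [0.5, 0.4, -0.1]
finger_gap: 0.004
```

```bash
python3 st.py .38
```

```text
t 5.45
q [ 0.0198  0.6393  1.515  -0.      0.9872 -1.076 ]
tcp_pos [0.6125 0.1232 0.134 ]
force [ 0.4828  0.3842 -0.0543]
finger_gap 0.0038
toolx ang 152.78789170568925 z [ 0. -0. -1.]
to pad(tool, tips at pad) [-0.0003587   0.00013547 -0.01297947]
```

```bash

python3 - <<'E'
from geo import *
w=manip.snapshot('wrist');c=w['img'][110:300,150:400];cv2.imwrite('pics/wrist3.png',cv2.resize(c,None,fx=3,fy=3)[:,:,::-1])
w=manip.snapshot('scene');c=w['img'][90:170,210:290];cv2.imwrite('pics/sc3.png',cv2.resize(c,None,fx=7,fy=7,interpolation=2)[:,:,::-1])
for n,z in (('pad',.122),):print(proj(w,[*pad(.38),z])-[210,90], proj(w,[.6125,.1232,.109])-[210,90])
E
```

```text
[39.59403306 40.67122121] [39.50390122 44.64295667]
```

View pics/wrist3.png

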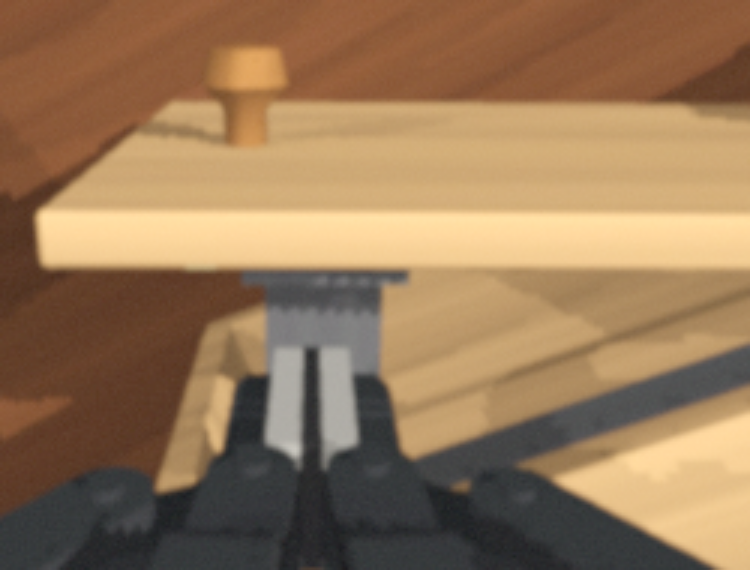

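View pics/sc3.png

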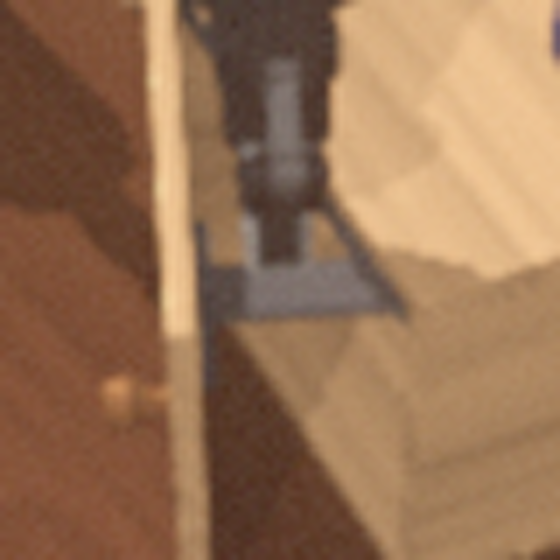

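Call:
play_rows([
  [[0,0,0.003,0,0,0],[0,0,0.002,0,0,0],[0,0,0,0,0,0]],
])

```text
t: 5.92
tcp_pos: [0.6123, 0.1232, 0.1287]
tool_rot: [0.235, 0.972, -0.0, -0.0]
force: [0.1, 0.5, -0.6]
finger_gap: -0.0
```

```bash
python3 st.py .38
```

```text
t 5.925
q [ 0.0198  0.6464  1.5188 -0.      0.9771 -1.076 ]
tcp_pos [0.6123 0.1232 0.1287]
force [ 0.0691  0.4938 -0.5739]
finger_gap -0.0001
toolx ang 152.7889207317759 z [-7.e-04 -0.e+00 -1.e+00]
to pad(tool, tips at pad) [-0.00059256  0.00027522 -0.01832389]
```

```bash

python3 - <<'E'
from geo import *
w=manip.snapshot('scene');c=w['img'][60:170,210:310];cv2.imwrite('pics/sc4.png',cv2.resize(c,None,fx=6,fy=5.4,interpolation=2)[:,:,::-1])
for z in (.104,.122,.1287,.17):print(z,proj(w,[.6123,.1232,z])-[210,60])
t=np.array(w['world_from_camera'])[:3,3];print(t)
# corners check
for p in [(-.08,-.1),(-.08,.1),(.08,-.1),(.08,.1)]: print(p,proj(w,[*c2w(p),.15]),proj(w,[*c2w(p),0]))
e,n=door(.38);print('door tip',proj(w,[*(hinge+e*.188),.15]),proj(w,[*(hinge+e*.188),0.0]))
cv2.imwrite('pics/sc4b.png',cv2.resize(w['img'][55:185,215:345],None,fx=4.5,fy=4.5,interpolation=2)[:,:,::-1])
E
```

```text
0.104 [39.46129523 76.16236419]
0.122 [39.35535067 70.75326732]
0.1287 [39.3151641  68.70150493]
0.17 [39.05796915 55.57018083]
[ 0.23773981 -0.50985011  0.84709689]
(-0.08, -0.1) [269.29944004 133.2269342 ] [267.99222275 175.58162275]
(-0.08, 0.1) [232.33969217  82.45848998] [234.76026286 125.92560385]
(0.08, -0.1) [329.38243169 111.68881044] [321.93140005 154.57749477]
(0.08, 0.1) [288.10332246  65.03729315] [285.18852293 108.56384823]
door tip [237.61012275 137.61289031] [239.72407296 179.85087462]
```

View pics/sc4b.png

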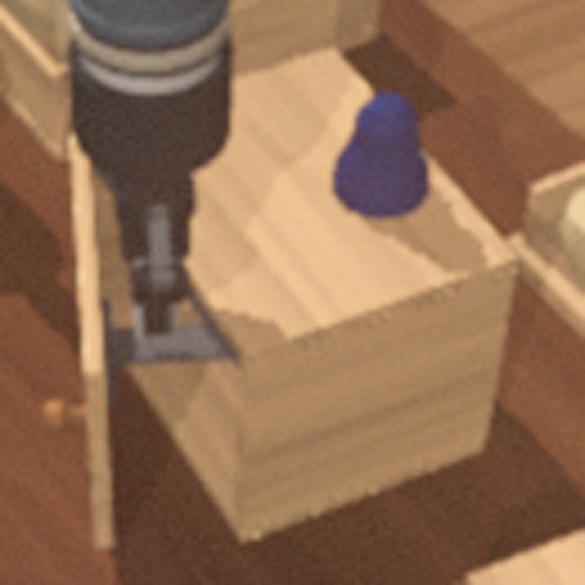

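```bash

python3 - <<'E'
from geo import *
from scipy.spatial.transform import Rotation as Ro
w=manip.snapshot('wrist');c=w['img'][110:300,150:400];cv2.imwrite('pics/wrist5.png',cv2.resize(c,None,fx=3,fy=3)[:,:,::-1])
s=manip.sense();M=Ro.from_quat(s['tool_rot']).as_matrix();p=s['tcp_pos']
for k in (-.02,0,.012,.025):
  print(k,[(proj(w,p+M@np.array([x,y,k]))-[150,110])*3 for x,y in ((0.011,0),(-.011,0),(0,.0145),(0,-.0145))])
e,n=door(.38)
for z in (.122,.112,.104):print(z,[(proj(w,[*(pad(.38,r=.14+a,n_=b)),z])-[150,110])*3 for a,b in ((-.012,.01),(.012,.01))])
print('door tip',(proj(w,[*(hinge+e*.188),.15])-[150,110])*3)
print('cup corner',(proj(w,[*c2w((-.08,-.1)),.15])-[150,110])*3)
print(np.array(w['world_from_camera']), s['finger_gap'])
E
```

```text
-0.02 [array([305.229102  , 362.39476695]), array([305.35593909, 476.41278263]), array([389.4039076 , 420.74011028]), array([221.18759025, 420.60208188])]
0 [array([305.85800175, 317.05415105]), array([305.94599467, 419.64647743]), array([380.10679688, 369.41624614]), array([231.70175614, 369.29643142])]
0.012 [array([306.16769072, 294.72708142]), array([306.23883911, 391.47337355]), array([375.51032081, 344.0418131 ]), array([236.89998183, 343.93081014])]
0.025 [array([306.45938589, 273.69727727]), array([306.5160608 , 364.80325655]), array([371.16980971, 320.0804117 ]), array([241.80875682, 319.97761253])]
0.122 [array([367.7438703 , 262.89163823]), array([245.66079582, 262.8209111 ])]
0.112 [array([364.57725925, 247.52519716]), array([249.24514772, 247.45900987])]
0.104 [array([362.285448  , 236.40384944]), array([251.83930653, 236.34090192])]
door tip [  7.57887995 259.40100941]
cup corner [ 90.32513881 626.7314866 ]
[[ 4.56662334e-01  8.51542570e-01  2.57555360e-01  5.48958789e-01]
 [ 8.89639990e-01 -4.36960714e-01 -1.32687685e-01  1.56804990e-01]
 [-4.47638320e-04  2.89725016e-01 -9.57109824e-01  2.77012608e-01]
 [ 0.00000000e+00  0.00000000e+00  0.00000000e+00  1.00000000e+00]] -0.0010701795217224962
```

View pics/wrist5.png

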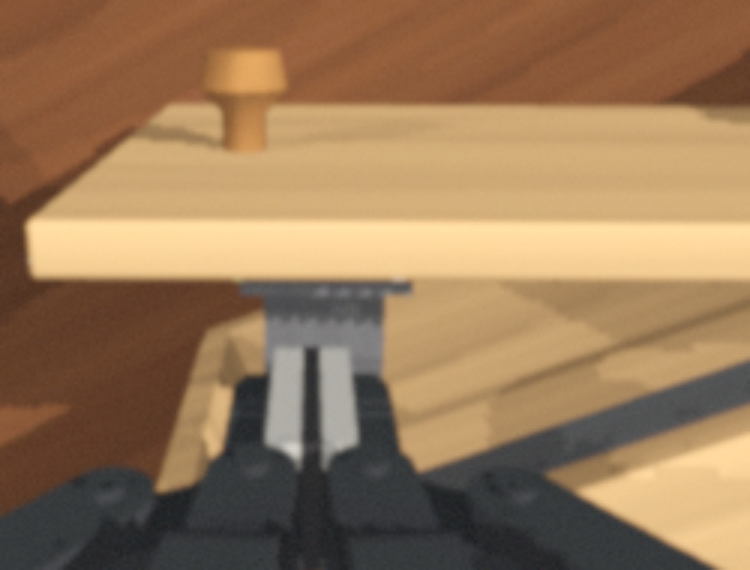

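Call:
play_rows([
  [[0,0,0.003,0,0,0],[0,0,0.002,0,0,0],[0,0,0,0,0,0]],
])

```text
t: 6.4
tcp_pos: [0.6123, 0.1232, 0.1237]
tool_rot: [0.235, 0.972, -0.0, -0.0]
force: [0.2, 0.4, -0.4]
finger_gap: 0.0
```

```bash
python3 st.py .38; python3 - <<'E'
from geo import *
w=manip.snapshot('scene');cv2.imwrite('pics/sc6.png',cv2.resize(w['img'][60:150,210:300],None,fx=6,fy=6,interpolation=2)[:,:,::-1])
E
```

```text
t 6.4
q [ 0.0198  0.6532  1.522  -0.      0.9671 -1.076 ]
tcp_pos [0.6123 0.1232 0.1237]
force [ 0.2488  0.3797 -0.3938]
finger_gap 0.0002
toolx ang 152.7861668637389 z [-6.e-04 -0.e+00 -1.e+00]
to pad(tool, tips at pad) [-0.00055662  0.00026317 -0.02329769]
```

View pics/sc6.png

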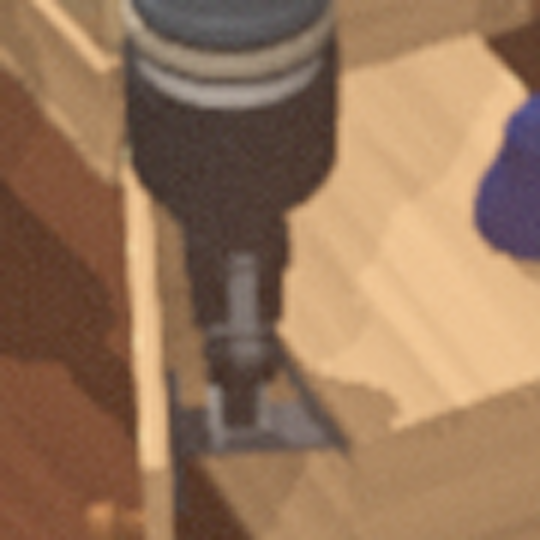

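Call:
play_rows([
  [[0,0,0.003,0,0,0],[0,0,0.002,0,0,0],[0,0,0,0,0,0]],
])

```text
t: 6.82
tcp_pos: [0.6123, 0.1232, 0.1188]
tool_rot: [0.235, 0.972, -0.0, -0.0]
force: [0.5, -0.4, -0.0]
finger_gap: -0.0
```

Call:
play_rows([
  [[0,0,0.003,0,0,0],[0,0,0,0,0,0]],
])

```text
t: 7.08
tcp_pos: [0.6128, 0.1232, 0.1164]
tool_rot: [0.235, 0.972, 0.0, 0.0]
force: [-0.8, 0.6, 3.6]
finger_gap: 0.001
```

```bash
python3 st.py .38; python3 - <<'E'
from geo import *
w=manip.snapshot('scene');cv2.imwrite('pics/sc7.png',cv2.resize(w['img'][60:150,210:300],None,fx=6,fy=6,interpolation=2)[:,:,::-1])
w=manip.snapshot('wrist');save(w,'w7')
E
```

```text
t 7.075
q [ 0.0199  0.6632  1.5264 -0.      0.9514 -1.076 ]
tcp_pos [0.6128 0.1232 0.1164]
force [-0.7743  0.5588  3.6161]
finger_gap 0.0015
toolx ang 152.79131873562838 z [ 6.e-04 -0.e+00 -1.e+00]
to pad(tool, tips at pad) [-1.90406861e-04  3.67842612e-05 -3.06074888e-02]
```

View pics/sc7.png

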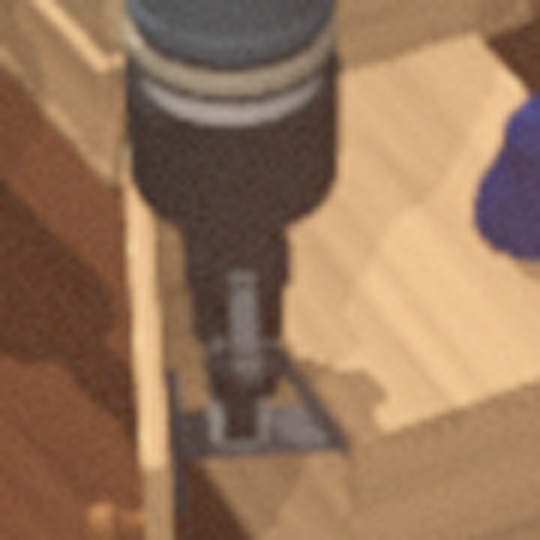

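View pics/w7.png

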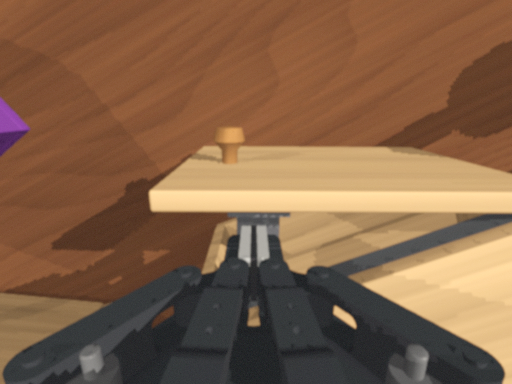

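Call:
play_rows([
  [[0,0,0.003,0,0,0],[0,0,0.003,0,0,0],[0,0,0.002,0,0,0],[0,0,0,0,0,0]],
])

```text
t: 7.68
tcp_pos: [0.6127, 0.1232, 0.108]
tool_rot: [0.235, 0.972, 0.0, 0.0]
force: [-1.1, 0.2, 5.4]
finger_gap: 0.0
```

Call:
play_rows([
  [[0,0,0.003,0,0,0],[0,0,0.002,0,0,0],[0,0,0,0,0,0]],
])

```text
t: 8.05
tcp_pos: [0.6128, 0.1232, 0.1032]
tool_rot: [0.235, 0.972, 0.0, 0.0]
force: [-1.0, 0.2, 6.6]
finger_gap: -0.001
```

```bash
python3 st.py .38; python3 - <<'E'
from geo import *
w=manip.snapshot('scene');cv2.imwrite('pics/sc8.png',cv2.resize(w['img'][60:150,210:300],None,fx=6,fy=6,interpolation=2)[:,:,::-1])
E
```

```text
t 8.05
q [ 0.0198  0.6815  1.534   0.      0.9255 -1.076 ]
tcp_pos [0.6128 0.1232 0.1032]
force [-0.9897  0.1608  6.6132]
finger_gap -0.0012
toolx ang 152.78628898721297 z [ 5.e-04  0.e+00 -1.e+00]
to pad(tool, tips at pad) [-1.74610728e-04  6.26932123e-05 -4.37544220e-02]
```

View pics/sc8.png

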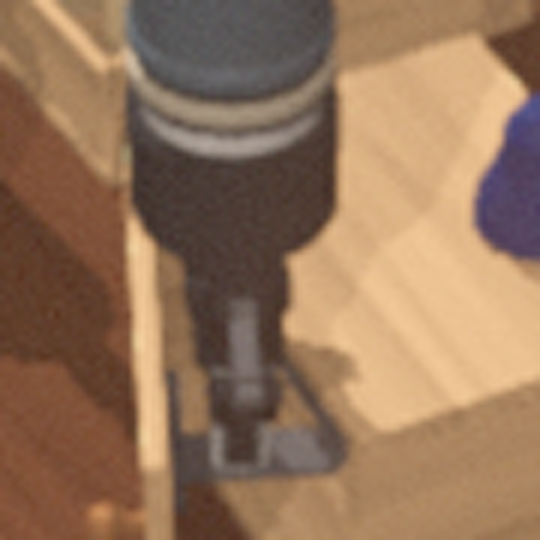

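Call:
play_rows([
  [[0,0,0.002,0,0,0],[0,0,0,0,0,0],[0.0037,-0.0006,0,0,0,1.5],[0.0074,-0.0014,0,0,0,3],[0.0074,-0.0014,0,0,0,3],[0.0074,-0.0014,0,0,0,3],[0.0074,-0.0014,0,0,0,3],[0.0074,-0.0014,0,0,0,3],[0,0,0,0,0,0]],
])

```text
t: 9.22
tcp_pos: [0.575, 0.1403, 0.1017]
tool_rot: [0.372, 0.928, 0.001, 0.001]
force: [-1.1, 0.8, 7.6]
finger_gap: 0.0
```

```bash
python3 st.py .668; python3 - <<'E'
from geo import *
w=manip.snapshot('scene');cv2.imwrite('pics/sc9.png',cv2.resize(w['img'][60:190,190:320],None,fx=4.5,fy=4.5,interpolation=2)[:,:,::-1])
w=manip.snapshot('wrist');save(w,'w9')
E
```

```text
t 9.225
q [ 5.0300e-02  6.4890e-01  1.6238e+00  9.0000e-04  8.6710e-01 -7.5800e-01]
tcp_pos [0.575  0.1403 0.1017]
force [-1.0794  0.7973  7.633 ]
finger_gap 0.0001
toolx ang 136.27623230510997 z [ 1.8e-03  8.0e-04 -1.0e+00]
to pad(tool, tips at pad) [-0.0007784  -0.00043026 -0.04531787]
```

View pics/sc9.png

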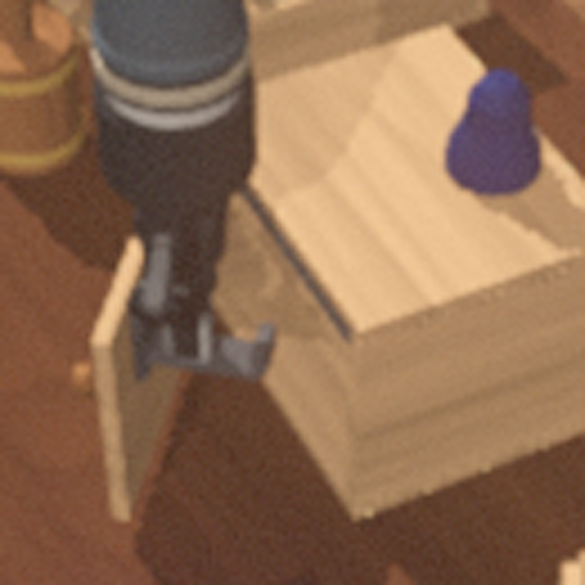

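View pics/w9.png

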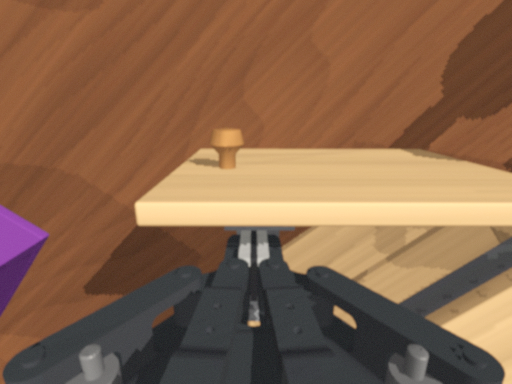

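Call:
play_rows([
  [[0.0074,-0.0014,0,0,0,3],[0.0123,-0.0021,0,0,0,5],[0.0123,-0.0021,0,0,0,5],[0.0123,-0.0021,0,0,0,5],[0,0,0,0,0,0]],
])

```text
t: 9.95
tcp_pos: [0.5416, 0.1698, 0.1018]
tool_rot: [0.513, 0.858, 0.001, 0.001]
force: [0.5, 0.9, 7.0]
finger_gap: 0.002
```

Call:
play_rows([
  [[0.0074,-0.0014,0,0,0,3],[0.0123,-0.0021,0,0,0,5],[0.0123,-0.0021,0,0,0,5],[0.0123,-0.0021,0,0,0,5],[0.0123,-0.0021,0,0,0,5],[0.0074,-0.0014,0,0,0,3],[0,0,0,0,0,0]],
])

```text
t: 10.82
tcp_pos: [0.5126, 0.2268, 0.1018]
tool_rot: [0.693, 0.721, 0.002, 0.001]
force: [1.3, 0.7, 6.5]
finger_gap: -0.003
```

```bash
python3 st.py 1.436; python3 - <<'E'
from geo import *
w=manip.snapshot('scene');cv2.imwrite('pics/sc10.png',cv2.resize(w['img'][60:190,190:320],None,fx=4.5,fy=4.5,interpolation=2)[:,:,::-1])
w=manip.snapshot('wrist');save(w,'w10')
E
```

```text
t 10.825
q [0.2171 0.6168 1.7066 0.     0.8136 0.1767]
tcp_pos [0.5126 0.2268 0.1018]
force [1.3281 0.6679 6.4853]
finger_gap -0.0026
toolx ang 92.3159264074188 z [ 0.0045  0.001  -1.    ]
to pad(tool, tips at pad) [-0.00090695 -0.00088561 -0.04517832]
```

View pics/sc10.png

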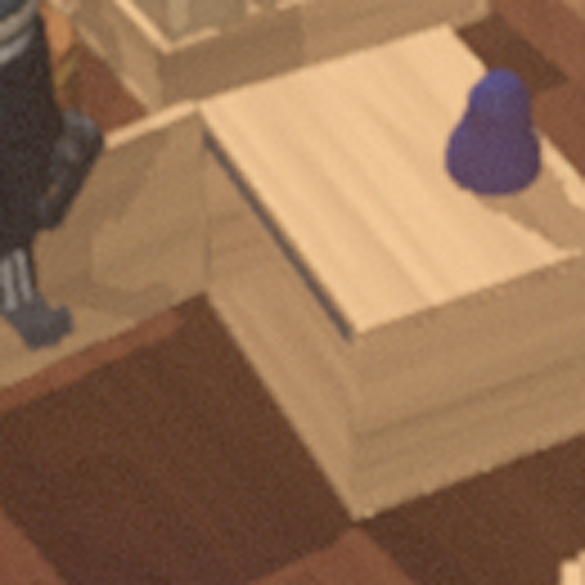

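View pics/w10.png

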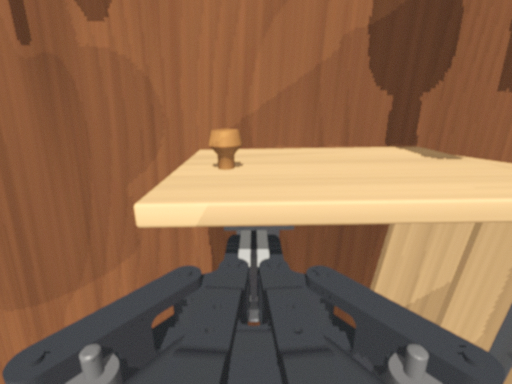

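Call:
play_rows([
  [[0,0,-0.006,0,0,0],[0,0,-0.01,0,0,0],[0,0,-0.01,0,0,0],[0,0,-0.015,0,0,0],[0,0,-0.03,0,0,0],[0,0,-0.04,0,0,0],[0,0,-0.04,0,0,0],[-0.03,0,-0.02,0,0,0],[-0.03,0,0,0,0,0],[0,0,0,0,0,0]],
])

```text
t: 12.18
tcp_pos: [0.5127, 0.1645, 0.2725]
tool_rot: [0.694, 0.72, -0.0, -0.0]
force: [0.3, 0.5, -0.3]
finger_gap: -0.0
```

Call:
play_rows([
  [[-0.04,0,0,0,0,0],[-0.05,0,0,0,0,0],[-0.05,0,0,0,0,0],[0,0,0,0,0,0],[0,0,0,0,0,0],[0,0,0,0,0,0],[0,0,0,0,0,0],[0,0,0,0,0,0]],
])

```text
t: 13.18
tcp_pos: [0.5187, 0.0268, 0.272]
tool_rot: [0.692, 0.722, 0.0, -0.0]
force: [0.2, 0.2, 0.3]
finger_gap: -0.004
```

```bash
python3 st.py 1.35; python3 - <<'E'
from geo import *
t=manip.snapshot('top');cv2.imwrite('pics/t11.png',cv2.resize(t['img'][50:300,90:390],None,fx=2.4,fy=2.4,interpolation=2)[:,:,::-1])
for th in (1.25,1.35,1.45):
  e,n=door(th);print(th,(proj(t,[*(hinge+e*.188),.15])-[90,50])*2.4)
w=manip.snapshot('scene');save(w,'sc11')
print([(a['score'],a['rect']) for a in manip.regions_of('small_door',w)])
E
```

```text
t 13.175
q [-1.6370e-01  3.3060e-01  1.6393e+00  1.0000e-04  1.1718e+00 -2.0500e-01]
tcp_pos [0.5187 0.0268 0.272 ]
force [0.2476 0.2395 0.2923]
finger_gap -0.0041
toolx ang 92.3653674416056 z [-1.e-04  1.e-04 -1.e+00]
to pad(tool, tips at pad) [0.18713268 0.00410687 0.12502972]
1.25 [147.65382449 405.19273985]
1.35 [128.96707257 408.42114714]
1.45 [110.06980881 409.78308587]
[(0.87, [177.0, 248.1, 223.8, 323.3]), (0.82, [306.8, 185.4, 352.2, 267.2])]
```

View pics/t11.png

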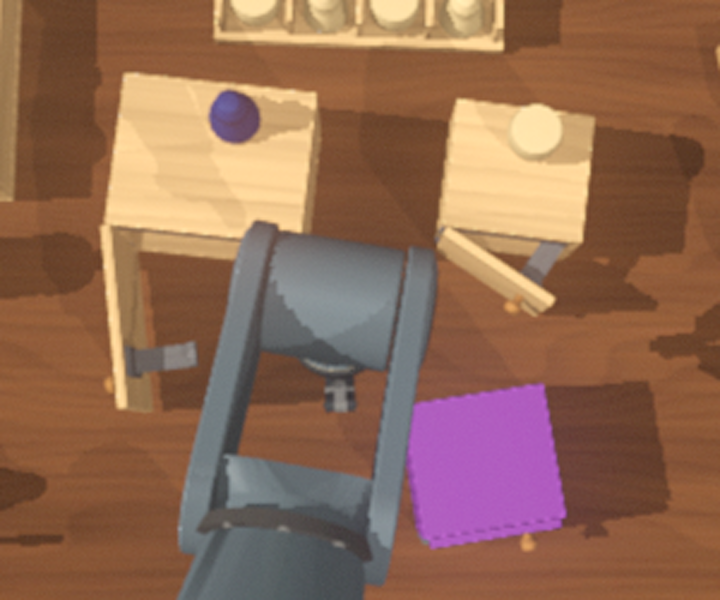

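View pics/sc11.png

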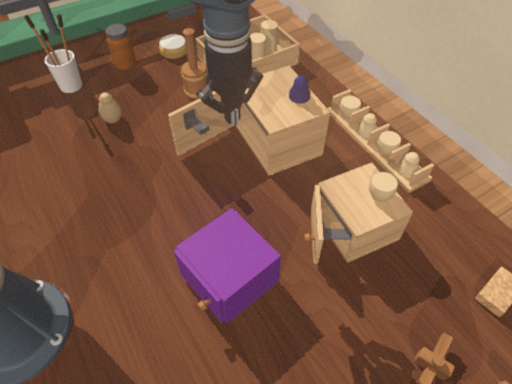

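```bash
python3 -c "
from station import manip
print(manip.sense()['t'],manip.sign_off())"
```

```text
the job is handed in; nothing more can be done
13.325 None
```

I opened the larger pine cupboard and left its door standing at about 1.35 rad (77°). I pressed the hook down with the closed fingers, drew the door out round its hinge with the hook held down, swung it to about 1.43 rad, then lifted straight off. The door settled back to 1.35 rad, which is the furthest it stays open by itself.

- **Larger door:** in the last top picture the door's tip is at the place worked out for 1.35 rad. The hook is free of the cupboard and the blue lid has not moved.
- **Smaller cupboard:** in the last pictures it looks as it did at the start, still caught ajar on its hook. The purple box was not touched.
- **Robot:** it stands clear of everything. The job took 13.3 s, and the highest force I read was about 8 N.

One check disagreed. The fingers met the hook with the TCP about 30 mm lower than the stated 25 mm fingertip distance and the hook's height would give. I went down in small steps watching the force, and took the press depth from where they touched. The force rose from about 3.6 to 7.6 N, as expected for the spring.

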